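# Reject the off-balance rotor on the knife edge

## Task

One of the two wooden rotors has a stray weight hidden in one arm. Try them on the knife-edge balance to find out which: leave the good one lying centred and lengthwise on the balance's rocker, hub up, with the rocker resting level, and lay the off-balance one flat on the bottom of the cardboard reject box.

Things in the scene. Friction and masses are not known exactly. Their poses are not given: they have to be found in the camera images.
- rotor_1: A two-armed light-wood rotor, 254 long (x) x 32 wide (y), arms 22 thick, round ends; hub 34 diameter, 52 high from the underside, dark dot on top. 0.16 kg (0.225 if faulty). Lies flat, hub up. Origin: centre of underside; x along arms, z up. Grip the hub above or beside the arms, closing along y. Looks like the other rotor; which is faulty varies and cannot be seen.
- rotor_2: A second two-armed light-wood rotor, 254 long (x) x 32 wide (y), arms 22 thick, round ends; hub 34 diameter, 52 high from the underside, dark dot on top. 0.16 kg (0.225 if faulty). Lies flat, hub up. Origin: centre of underside; x along arms, z up. Grip the hub above or beside the arms, closing along y. Looks like the other rotor; which is faulty varies and cannot be seen.
- rocker_mid (a point): Centre of the rocker's top: dark steel plate 100 (x) x 60 (y) x 6 mm, light line across the middle, on a knife edge along y on an aluminium stand (foot 110 x 90); top 70 above the table. z out of the plate. Springs level when empty, tips up to 9 degrees. A good rotor centred along x keeps it within 4; the faulty one tips it to the stop and stays lying on it. Settles within 1 s.
- reject_box: Open cardboard box, fixed, outer size 320 (x) x 180 (y) x 55 high, walls and floor 4 mm thick. Origin at the centre of its underside, x along its length, z up.
There are look-alikes about, which are no part of the job. Leave any orange or purple look-alike of the part that bears rocker_mid alone.

How it is judged:
At the end, for the whole second after the job is handed in: One rotor lies hub up on the rocker, within 12 mm of its middle lengthwise, 18 mm across and 15 degrees of its length, rocker within 4.5 degrees of level (only the good rotor allows it); the other lies flat (8 degrees), hub up, on the reject box's bottom; both at rest (((x of rotor_1 in the frame of rocker_mid between -0.012 and 0.012 m and y of rotor_1 in the frame of rocker_mid between -0.018 and 0.018 m and z of rotor_1 in the frame of rocker_mid between -0.006 and 0.008 m and angle between the x axis of rotor_1 and the x axis of rocker_mid, either way round below 0.26 rad and x of rotor_2 in the frame of reject_box between -0.14 and 0.14 m and y of rotor_2 in the frame of reject_box between -0.085 and 0.085 m and z of rotor_2 in the frame of reject_box between -0.005 and 0.03 m and angle between rotor_2's own z axis and vertical below 0.15 rad) or (x of rotor_2 in the frame of rocker_mid between -0.012 and 0.012 m and y of rotor_2 in the frame of rocker_mid between -0.018 and 0.018 m and z of rotor_2 in the frame of rocker_mid between -0.006 and 0.008 m and angle between the x axis of rotor_2 and the x axis of rocker_mid, either way round below 0.26 rad and x of rotor_1 in the frame of reject_box between -0.14 and 0.14 m and y of rotor_1 in the frame of reject_box between -0.085 and 0.085 m and z of rotor_1 in the frame of reject_box between -0.005 and 0.03 m and angle between rotor_1's own z axis and vertical below 0.15 rad)) and angle between rocker_mid's own z axis and vertical below 0.08 rad and linear speed of each of rotor_1, rotor_2 below 0.03 m/s); the robot touches nothing.
It also fails if it takes over 72 s, if anything falls off the work surface, if the arm or the gripper's body presses on something with over 40 N, if the wrist force passes 120 N, or if a joint passes its speed limit or range.

## Robot

A 6-joint arm with a two-finger parallel gripper is mounted at the origin on the work surface. World frame = base frame: x ahead of the robot, y to its left, z up, the work surface at z = 0. Lengths are in m, angles in rad, forces in N, time in s.
With the tool pointing down it reaches from about 0.275 to 0.725 m from the base axis. Payload 5.6 kg.
Tool frame: the origin (TCP) lies midway between the tips of the shut fingers; the grasp point (between the pads) lies 19 mm behind it; z points along the fingers, y is the direction in which the jaws open and shut (so a half turn about z gives the same grasp; the last joint's range is limited). The gripper opens to 85 mm and grips with 20 to 120 N. Pads are 22 mm wide; open, the fingers measure 114 mm over their backs; the gripper's body (76 mm by 85 mm) begins 54 mm behind the grasp point. The pads swing forward as they close: fully open they stand 13 mm farther back than shut.
Start: joints at [-1.029, 0.255, 0.108, 0, -1.424, -0.285], TCP at [0.14, -0.532, 0.231] pointing down, gripper open.
Joint ranges: [-2.95, 2.95], [-1.21, 1.97], [-1.09, 1.5], [-2.87, 1.71], [-2.94, -0.07], [-3.05, 3.05]. Speed limits (rad/s): [2.57, 2.57, 3.14, 3.14, 3.14, 3.14].

## Interface

Orientations are given as a rotation vector (axis times angle).
In Python, from rig import sensors, snapshot, sign_off gives the robot as it stands.
- The arm moves only by the tool servo_tool, never from a script. Its argument "rows" is a list of rows, each an object with "translation": the shift along the tool's x, y, z in mm, a list of three; "rot": the turn, a rotation vector about the tool's x, y, z in rad, a list of three. A call has 1 to 20 rows; each row shifts and turns the commanded pose from where the row before left it, along the tool's axes as they then stand; what a row does not reach is not made up. A row lasts 1/10 s, in which the tool goes at most 50 mm and 8.59 degrees, less where a joint would pass 70% of its speed; a pose out of reach is approached as far as the arm can. A call with a gripper value outside its range is refused whole. "grip" is the opening, from 0 (shut) to 1 (fully open), set as the call begins (left out, the last holds). The fingers move at their own pace and stop on an object; "grip_force" is the grip in N (left out, the last holds). Time passes only in rows, so rows that do not move let the fingers close. It gives the time, the measured TCP pose, the force and the opening at its end, in the units of the state.
- sensors.get_obs(): the state, without advancing time (a new reading comes with each control period).
- snapshot(name): name is "scene" or "top"; returns a dict with "frame" (480x640x3 uint8, red, green, blue), "K" (3x3 intrinsics, pixels), "extrinsics" (4x4, takes a point from world to camera coordinates). Camera axes: x right, y up, looking along -z (the intrinsics and any distortion apply to the point x, -y, -z); pixel columns grow to the right and rows downward; lengths in m; the calibration is good to about 2 mm. A picture is of the moment at which its call begins. There is no depth.
- sign_off(): hands the job in, once; it reports no verdict.
The state is a dict: "time_s": time; "joints": joint angles; "qd": joint speeds; "tau": joint torques, N m; "eef_pos": TCP position; "tcp_rot": TCP orientation; "contact_force": force on the tool from outside, world axes, zero at the start; "moment": the same for the moment, N m; "gripper_width": finger opening in m.
Only numpy, scipy, OpenCV 4.12 (cv2) and the standard library are available. Lean on these libraries where they do the work, as an engineer would, in place of code of your own. Each camera call takes 0.05 s, during which the arm holds its last target. There are 200 camera calls.

## Working session

There is one attempt and no reset: what is moved stays moved. The work goes in short steps, Python scripts to look and compute and a tool call to move; the robot and the scene stay as the last step left them, time stands still between calls to the robot, and variables do not carry over. Pictures are saved under pics/ and viewed, about 8 in all and at most 12, crops included, and the job is handed in when it is done.

Besides the shell and the picture viewer there is one more tool, called after "Call:" as name([rows], argument=value, ...), one row to a line, values as JSON. servo_tool: Moves the arm, as the interface text tells. Its arguments: {"type":"object","properties":{"rows":{"type":"array","items":{"type":"object","properties":{"translation":{"type":"array","items":{"type":"number"}},"rot":{"type":"array","items":{"type":"number"}}}}},"grip":{"type":"number"},"grip_force":{"type":"number"}},"required":["rows"]}

```bash
mkdir -p pics
python3 - <<'E'
from rig import sensors, snapshot
import cv2,numpy as np
o=sensors.get_obs();print(o)
for n in("scene","top"):
    s=snapshot(n);cv2.imwrite(f"pics/{n}0.png",s["frame"][:,:,::-1]);print(n,s["K"],s["extrinsics"],s.keys())
    np.savez(f"{n}0.npz",**s)
E
```

```text
{'time_s': 0.0, 'joints': array([-1.02943138e+00,  2.55748841e-01,  1.06995755e-01, -4.99341653e-04,
       -1.42389082e+00, -2.84631515e-01]), 'qd': array([ 0.00230652, -0.00085744, -0.0002326 ,  0.00122391,  0.00025574,
        0.00029725]), 'tau': array([ 6.77910430e-04, -3.86630094e+01,  2.37945503e+01,  5.36491156e+00,
       -5.98737286e-03,  4.45873482e-06]), 'eef_pos': array([ 0.13961172, -0.53146886,  0.23038759]), 'tcp_rot': array([ 4.02017538e-01, -3.11547118e+00, -2.96926021e-03]), 'contact_force': array([-0.27690465, -0.14332957,  0.2279835 ]), 'moment': array([-0.01435919, -0.01887226,  0.01255036]), 'gripper_width': 0.08561438103272195}
scene [[472.56700049   0.         324.57758745]
 [  0.         472.56700049 241.2084635 ]
 [  0.           0.           1.        ]] [[ 0.27339774  0.96182787 -0.01186694 -0.08219116]
 [-0.73406577  0.21659759  0.6436093   0.28597541]
 [ 0.62161171 -0.16725021  0.76526221 -1.63641457]
 [ 0.          0.          0.          1.        ]] dict_keys(['frame', 'K', 'extrinsics'])
top [[621.70811845   0.         318.70510763]
 [  0.         621.70811845 246.49859463]
 [  0.           0.           1.        ]] [[ 0.01928224 -0.99959009  0.0211626  -0.04947822]
 [ 0.98769643  0.02232972  0.15478094 -0.43529894]
 [-0.15519005  0.0179177   0.98772213 -1.65874453]
 [ 0.          0.          0.          1.        ]] dict_keys(['frame', 'K', 'extrinsics'])
```

View pics/top0.png

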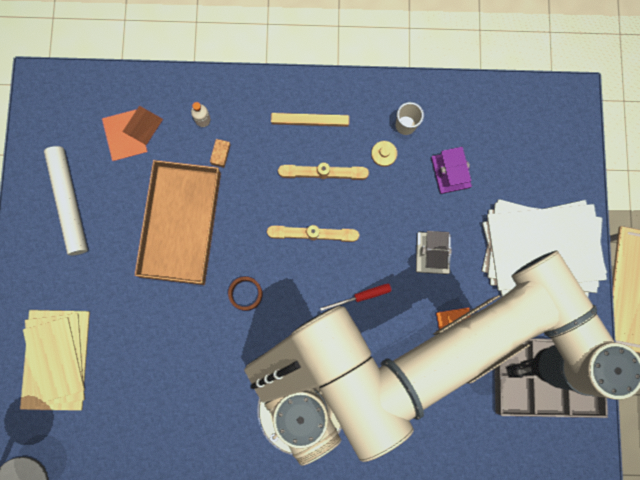

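View pics/scene0.png

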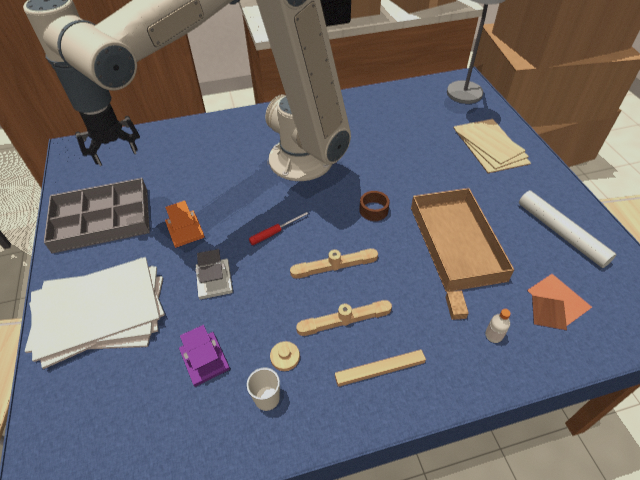

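Top view: rotors have hubs at about (323,169) and (313,231). The bar at (310,119) and the disc at (384,153) are look-alikes. The reject box is at (178,222) and the grey balance at (434,251). The purple stand (452,169) and the orange one (452,318) are decoys: the grey/aluminium one with the dark plate fits the description. I'll confirm it in an enlarged crop.

```bash
cat > h.py <<'E'
import numpy as np,cv2
def ray(s,px):
    E=s["extrinsics"];R=E[:3,:3];t=E[:3,3]
    p=np.linalg.inv(s["K"])@[px[0],px[1],1.];d=R.T@np.array([p[0],-p[1],-p[2]])
    return -R.T@t,d/np.linalg.norm(d)
def onz(s,px,z):
    c,d=ray(s,px);return c+d*(z-c[2])/d[2]
def tri(s1,p1,s2,p2):
    c1,d1=ray(s1,p1);c2,d2=ray(s2,p2)
    k=np.linalg.lstsq(np.c_[d1,-d2],c2-c1,rcond=None)[0]
    a=c1+d1*k[0];b=c2+d2*k[1];return (a+b)/2,np.linalg.norm(a-b)
def proj(s,P):
    q=s["extrinsics"][:3]@np.r_[P,1];q=s["K"]@[q[0],-q[1],-q[2]];return q[:2]/q[2]
E
python3 - <<'E'
from h import *
T=dict(np.load("top0.npz"));S=dict(np.load("scene0.npz"))
c=lambda s,x,y,w,h,k:cv2.resize(s["frame"][y:y+h,x:x+w,::-1],None,fx=k,fy=k,interpolation=cv2.INTER_CUBIC)
a=np.hstack([c(T,404,220,60,60,5),c(S,185,240,60,60,5)])
b=np.hstack([c(T,260,150,120,100,2.5),c(S,280,235,120,100,2.5)])
cv2.imwrite("pics/crop1.png",np.vstack([a,b]))
# light-wood masks
for n,s in(("top",T),("scene",S)):
    hsv=cv2.cvtColor(s["frame"],cv2.COLOR_RGB2HSV)
    m=cv2.inRange(hsv,(12,50,110),(32,200,255))
    cs,_=cv2.findContours(m,cv2.RETR_EXTERNAL,cv2.CHAIN_APPROX_NONE)
    for k in cs:
        A=cv2.contourArea(k)
        if 300<A<4000: print(n,A,cv2.minAreaRect(k))
E
```

```text
top 1299.5 ((629.5, 436.5), (19.0, 85.0), 0.0)
top 1570.5 ((323.3707275390625, 437.2021789550781), (86.9394302368164, 68.68346405029297), 59.153411865234375)
top 359.5 ((379.6800231933594, 371.739990234375), (32.400001525878906, 19.80000114440918), 53.13010025024414)
top 495.0 ((573.096923828125, 345.24462890625), (36.634498596191406, 30.751012802124023), 41.82017135620117)
top 465.0 ((491.98486328125, 363.06500244140625), (10.39622688293457, 163.5660400390625), 58.10921096801758)
top 3131.0 ((306.2606506347656, 359.7672119140625), (62.960113525390625, 119.5634765625), 58.24052047729492)
top 1529.0 ((472.54180908203125, 319.6829833984375), (22.535987854003906, 173.66671752929688), 54.196659088134766)
top 921.5 ((312.53814697265625, 232.16082763671875), (91.26939392089844, 14.43963623046875), 2.6025619506835938)
top 3255.0 ((624.5, 277.0), (29.0, 134.0), 0.0)
top 903.5 ((323.0, 170.5), (15.0, 90.0), 90.0)
top 470.5 ((383.5, 153.0), (24.0, 25.0), 90.0)
top 323.0 ((219.5601806640625, 152.14938354492188), (14.686771392822266, 24.735614776611328), 14.931416511535645)
top 728.5 ((309.50564
[... 973 characters left out ...]
22656, 144.09434509277344), (74.37904357910156, 42.31647491455078), 52.25319290161133)
scene 614.0 ((282.59100341796875, 126.39918518066406), (62.150333404541016, 25.507953643798828), 68.62937927246094)
scene 540.0 ((595.7999877929688, 57.40000915527344), (13.891889572143555, 87.0723876953125), 82.87498474121094)
scene 545.5 ((506.931640625, 47.7891960144043), (67.52699279785156, 16.342147827148438), 48.289241790771484)
scene 576.5 ((49.0576286315918, 34.795623779296875), (53.061092376708984, 44.283023834228516), 83.36748504638672)
scene 2201.0 ((379.0, 89.5), (179.0, 198.0), 90.0)
scene 623.5 ((155.95460510253906, 21.59701919555664), (23.969478607177734, 84.148681640625), 44.51853942871094)
```

View pics/crop1.png

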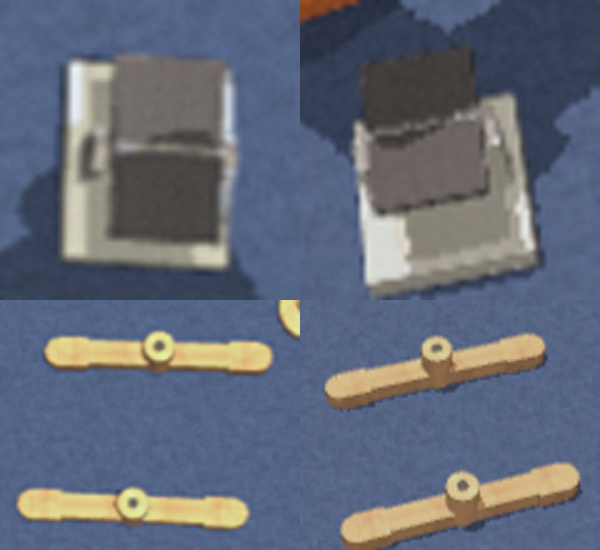

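The crops show the grey balance with a dark steel plate and a light line across it. The plate spans top px (427,231) to (449,269), and the other stands are orange and purple, so this is the one. Both rotors are hub up with visible dots. Next I'll triangulate.

Run:
```python
from h import *
np.set_printoptions(precision=4,suppress=True)
T=dict(np.load("top0.npz"));S=dict(np.load("scene0.npz"))
def dot(s,p,r=3):
    x,y=map(int,np.round(p));g=cv2.cvtColor(s["frame"],cv2.COLOR_RGB2GRAY)[y-r:y+r+1,x-r:x+r+1].astype(float)
    w=np.clip(np.percentile(g,60)-g-20,0,None);Y,X=np.mgrid[y-r:y+r+1,x-r:x+r+1];return np.array([(w*X).sum(),(w*Y).sum()])/w.sum()
for n,a,b in(("A far",(323,168.6),(344.9,309.2)),("B near",(312.6,231.4),(334.2,254))):
    pa,pb=dot(T,a),dot(S,b);print(n,pa,pb,tri(T,pa,S,pb),"onz.052",onz(T,pa,.052),onz(S,pb,.052))
def rect(s,lo,hi,win):
    x0,y0,x1,y1=win;m=cv2.inRange(cv2.cvtColor(s["frame"],cv2.COLOR_RGB2HSV),lo,hi);k=np.zeros_like(m);k[y0:y1,x0:x1]=m[y0:y1,x0:x1]
    cs,_=cv2.findContours(k,cv2.RETR_EXTERNAL,cv2.CHAIN_APPROX_NONE);c=max(cs,key=cv2.contourArea);return c.reshape(-1,2)
for n,w in(("A",(270,155,375,185)),("B",(260,220,365,247))):
    c=rect(T,(12,50,110),(32,200,255),w).astype(float)
    l=c[c[:,0]<c[:,0].min()+14].mean(0);r=c[c[:,0]>c[:,0].max()-14].mean(0)
    P,Q=onz(T,l,.02),onz(T,r,.02);d=P-Q;print(n,"mid",(P+Q)/2,"len",np.linalg.norm(d),"yaw of arm",np.arctan2(d[1],d[0]))
# rocker corners (order x+y+, x+y-, x-y-, x-y+), line ends
u=lambda p,ox:((p[0]-ox[2]+.5)/5-.5+ox[0],(p[1]+.5)/5-.5+ox[1])
t=[(118,55),(228,62),(222,243),(110,238),(116,145),(226,152)]
q=[(488,190),(375,213),(362,65),(472,47),(482,118),(368,138)]
P=[]
for a,b in zip(t,q):
    r=tri(T,u(a,(404,220,0)),S,u(b,(185,240,300)));P.append(r[0]);print("rk",*r,onz(T,u(a,(404,220,0)),.07)[:2],onz(S,u(b,(185,240,300)),.07)[:2])
P=np.array(P[:4]);c=P.mean(0);d=P[0]+P[1]-P[2]-P[3];print("rocker",c,"yaw",np.arctan2(d[1],d[0]))
# box
for n,s,w in(("top",T,(130,155,225,290)),("scene",S,(405,180,515,290))):
    c=rect(s,(5,70,60),(20,220,255),w);a=cv2.approxPolyDP(cv2.convexHull(c),6,True).reshape(-1,2);print("box",n,a.tolist(),[onz(s,p,.055)[:2] for p in a])
```

```text
A far [323.2128 167.9569] [344.6462 308.7201] (array([ 0.6522, -0.0476,  0.053 ]), np.float64(0.001126441434607989)) onz.052 [ 0.6523 -0.0482  0.052 ] [ 0.6517 -0.0469  0.052 ]
B near [312.7236 230.6862] [334.2157 253.7607] (array([ 0.4764, -0.0224,  0.053 ]), np.float64(0.0011911044932740283)) onz.052 [ 0.4764 -0.023   0.052 ] [ 0.4757 -0.0216  0.052 ]
A mid [ 0.6512 -0.0486  0.02  ] len 0.22003040637832016 yaw of arm 1.5689817775735901
B mid [ 0.4752 -0.0231  0.02  ] len 0.21982696591212056 yaw of arm 1.5500539847051251
rk [ 0.481  -0.3292  0.0678] 0.0030460487094382195 [ 0.4805 -0.3303] [ 0.4831 -0.3275]
rk [ 0.4786 -0.3881  0.0674] 0.004154217655942175 [ 0.478  -0.3896] [ 0.4812 -0.3857]
rk [ 0.3801 -0.3834  0.0701] 0.0032718268369307697 [ 0.38   -0.3851] [ 0.3804 -0.3818]
rk [ 0.3818 -0.3243  0.0671] 0.0030081945807248966 [ 0.3813 -0.3253] [ 0.3847 -0.3226]
rk [ 0.4322 -0.3268  0.0673] 0.005135933843266581 [ 0.4315 -0.3289] [ 0.4351 -0.3241]
rk [ 0.4294 -0.3862  0.0683] 0.004048747153380983 [ 0.429  -0.3879] [ 0.4313 -0.384 ]
rocker [ 0.4304 -0.3563  0.0681] yaw -0.048605610167010496
box top [[154, 160], [218, 169], [203, 284], [135, 275]] [array([0.6622, 0.4149]), array([0.6412, 0.2395]), array([0.3253, 0.2652]), array([0.3454, 0.4461])]
box scene [[469, 189], [513, 270], [508, 281], [445, 289], [413, 197]] [array([0.3514, 0.4472]), array([0.6643, 0.4159]), array([0.6923, 0.385 ]), array([0.6694, 0.2177]), array([0.3349, 0.2694])]
```

```bash
cat > go.py <<'E'
import sys
from h import *
from rig import sensors
from scipy.spatial.transform import Rotation as R
np.set_printoptions(precision=4,suppress=True)
# args: x y z armyaw ; prints tool-frame shift before and the turn (tool y across arm)
o=sensors.get_obs();r=R.from_rotvec(o["tcp_rot"]);M=r.as_matrix()
print("t",o["time_s"],"pos",o["eef_pos"],"F",o["contact_force"],"M",o["moment"],"w",o["gripper_width"],"q",o["joints"])
psi=np.arctan2(M[1,1],M[0,1]);print("psi",psi,"tilt",M[:,2])
if len(sys.argv)>4:
    a=np.array(sys.argv[1:5],float);d=(a[3]+np.pi/2-psi+np.pi/2)%np.pi-np.pi/2
    y=psi+d;G=np.c_[[np.sin(y)*-1,np.cos(y),0],[np.cos(y),np.sin(y),0],[0,0,-1]];
    if np.linalg.det(G)<0:G[:,0]*=-1
    print("shift before turn mm",M.T@(a[:3]-o["eef_pos"])*1e3,"after turn",G.T@(a[:3]-o["eef_pos"])*1e3,"world turn",d,"rotvec tool",(r.inv()*R.from_matrix(G)).as_rotvec())
E
python3 go.py 0.4758 -0.0226 0.2 1.55
```

```text
t 0.1 pos [ 0.1396 -0.5315  0.2305] F [ 0.4611 -0.2652 -0.2523] M [0.0275 0.0427 0.0226] w 0.08541824902183583 q [-1.0294  0.2557  0.1072 -0.0004 -1.4239 -0.2846]
psi 1.8275023539488364 tilt [-0.0004  0.0016 -1.    ]
shift before turn mm [-454.3764  406.8521   31.1688] after turn [-515.8142 -325.5194   30.5099] world turn 1.29329397284606 rotvec tool [ 0.0014  0.001  -1.2933]
```

Call:
servo_tool([
  {"translation": [-14, 13, 0]},
  {"translation": [-26, 23, 2]},
  {"translation": [-26, 23, 2]},
  {"translation": [-26, 23, 2]},
  {"translation": [-26, 23, 2]},
  {"translation": [-26, 23, 2]},
  {"translation": [-26, 23, 2]},
  {"translation": [-26, 23, 2]},
  {"translation": [-26, 23, 2]},
  {"translation": [-26, 23, 2]},
  {"translation": [-26, 23, 2]},
  {"translation": [-26, 23, 2]},
  {"translation": [-26, 23, 2]},
  {"translation": [-26, 23, 2]},
  {"translation": [-26, 23, 2]},
  {"translation": [-26, 23, 2]},
  {"translation": [-26, 23, 1]},
  {"translation": [-16, 16, 0]},
  {"translation": [-8, 10, 0]},
], grip=0.7, grip_force=50)

```text
$.rows[0]: bad value
```

Call:
servo_tool([
  {"rot": [0, 0, -0.12]},
  {"rot": [0, 0, -0.13]},
  {"rot": [0, 0, -0.13]},
  {"rot": [0, 0, -0.13]},
  {"rot": [0, 0, -0.13]},
  {"rot": [0, 0, -0.13]},
  {"rot": [0, 0, -0.13]},
  {"rot": [0, 0, -0.13]},
  {"rot": [0, 0, -0.13]},
  {"rot": [0, 0, -0.133]},
  {"translation": [0, 0, 0]},
  {"translation": [0, 0, 0]},
])

```text
$.rows[0]: bad value
```

```bash
python3 go.py 0.4758 -0.0226 0.018 1.55
```

```text
t 0.1 pos [ 0.1396 -0.5315  0.2305] F [ 0.4611 -0.2652 -0.2523] M [0.0275 0.0427 0.0226] w 0.08541824902183583 q [-1.0294  0.2557  0.1072 -0.0004 -1.4239 -0.2846]
psi 1.8275023539488364 tilt [-0.0004  0.0016 -1.    ]
shift before turn mm [-454.3817  406.5513  213.1686] after turn [-515.8142 -325.5194  212.5099] world turn 1.29329397284606 rotvec tool [ 0.0014  0.001  -1.2933]
```

Both fields are required in each row.

Call:
servo_tool([
  {"translation": [-14, 13, 0], "rot": [0, 0, 0]},
  {"translation": [-26, 23, 2], "rot": [0, 0, 0]},
  {"translation": [-26, 23, 2], "rot": [0, 0, 0]},
  {"translation": [-26, 23, 2], "rot": [0, 0, 0]},
  {"translation": [-26, 23, 2], "rot": [0, 0, 0]},
  {"translation": [-26, 23, 2], "rot": [0, 0, 0]},
  {"translation": [-26, 23, 2], "rot": [0, 0, 0]},
  {"translation": [-26, 23, 2], "rot": [0, 0, 0]},
  {"translation": [-26, 23, 2], "rot": [0, 0, 0]},
  {"translation": [-26, 23, 2], "rot": [0, 0, 0]},
  {"translation": [-26, 23, 2], "rot": [0, 0, 0]},
  {"translation": [-26, 23, 2], "rot": [0, 0, 0]},
  {"translation": [-26, 23, 2], "rot": [0, 0, 0]},
  {"translation": [-26, 23, 2], "rot": [0, 0, 0]},
  {"translation": [-26, 23, 2], "rot": [0, 0, 0]},
  {"translation": [-26, 23, 2], "rot": [0, 0, 0]},
  {"translation": [-26, 23, 1], "rot": [0, 0, 0]},
  {"translation": [-16, 16, 0], "rot": [0, 0, 0]},
  {"translation": [-8, 10, 0], "rot": [0, 0, 0]},
], grip=0.7, grip_force=50)

```text
time_s: 2.0
eef_pos: [0.4759, -0.0216, 0.1996]
tcp_rot: [0.404, -3.114, -0.0]
contact_force: [-0.7, 0.2, 0.2]
gripper_width: 0.0597
```

Call:
servo_tool([
  {"translation": [0, 0, 0], "rot": [0, 0, -0.12]},
  {"translation": [0, 0, 0], "rot": [0, 0, -0.13]},
  {"translation": [0, 0, 0], "rot": [0, 0, -0.13]},
  {"translation": [0, 0, 0], "rot": [0, 0, -0.13]},
  {"translation": [0, 0, 0], "rot": [0, 0, -0.13]},
  {"translation": [0, 0, 0], "rot": [0, 0, -0.13]},
  {"translation": [0, 0, 0], "rot": [0, 0, -0.13]},
  {"translation": [0, 0, 0], "rot": [0, 0, -0.13]},
  {"translation": [0, 0, 0], "rot": [0, 0, -0.13]},
  {"translation": [0, 0, 0], "rot": [0.001, 0.001, -0.133]},
  {"translation": [0, 0, 0], "rot": [0, 0, 0]},
  {"translation": [0, 0, 0], "rot": [0, 0, 0]},
])

```text
time_s: 3.2
eef_pos: [0.4751, -0.0233, 0.2002]
tcp_rot: [2.193, -2.249, 0.002]
contact_force: [0.3, 0.1, 0.6]
gripper_width: 0.0593
```

```bash
python3 go.py 0.4758 -0.0226 0.018 1.55
```

```text
t 3.2 pos [ 0.4751 -0.0233  0.2002] F [0.2888 0.0973 0.6166] M [ 0.025  -0.0593 -0.0436] w 0.05932930061178393 q [ 0.2826  0.12   -0.14    0.0012 -1.3106 -0.3078]
psi 3.1167021410933495 tilt [ 0.0006 -0.0011 -1.    ]
shift before turn mm [ -0.879   -0.5408 182.2167] after turn [ -0.6801  -0.6515 182.2171] world turn 0.004094185701546849 rotvec tool [-0.0006 -0.0011 -0.0041]
```

Call:
servo_tool([
  {"translation": [0, 0, 15], "rot": [0, 0, 0]},
  {"translation": [0, 0, 30], "rot": [0, 0, 0]},
  {"translation": [0, 0, 30], "rot": [0, 0, 0]},
  {"translation": [0, 0, 30], "rot": [0, 0, 0]},
  {"translation": [0, 0, 25], "rot": [0, 0, 0]},
  {"translation": [0, 0, 20], "rot": [0, 0, 0]},
  {"translation": [0, 0, 14], "rot": [0, 0, 0]},
  {"translation": [0, 0, 10], "rot": [0, 0, 0]},
  {"translation": [-0.8, -0.5, 8], "rot": [0, 0, 0]},
  {"translation": [0, 0, 0], "rot": [0, 0, 0]},
])

```text
time_s: 4.2
eef_pos: [0.4757, -0.0225, 0.0176]
tcp_rot: [2.196, -2.245, 0.001]
contact_force: [-1.1, 0.2, 0.0]
gripper_width: 0.0595
```

Call:
servo_tool([
  {"translation": [0, 0, 0], "rot": [0, 0, 0]},
  {"translation": [0, 0, 0], "rot": [0, 0, 0]},
  {"translation": [0, 0, 0], "rot": [0, 0, 0]},
  {"translation": [0, 0, 0], "rot": [0, 0, 0]},
  {"translation": [0, 0, 0], "rot": [0, 0, 0]},
  {"translation": [0, 0, 0], "rot": [0, 0, 0]},
  {"translation": [0, 0, 0], "rot": [0, 0, 0]},
], grip=0.1, grip_force=60)

```text
time_s: 4.9
eef_pos: [0.477, -0.0223, 0.0192]
tcp_rot: [-2.197, 2.243, -0.004]
contact_force: [-1.4, 0.6, 6.3]
gripper_width: 0.0327
```

```bash
python3 go.py 0.4307 -0.3565 0.2 -0.045
```

```text
t 4.9 pos [ 0.477  -0.0223  0.0192] F [-1.4025  0.6206  6.2601] M [0.1754 0.2975 0.0227] w 0.03270641734898376 q [ 0.284   0.293  -0.4316  0.0022 -0.8437 -0.3062]
psi 3.120843204702255 tilt [ 0.0029 -0.0009 -1.    ]
shift before turn mm [ 335.2719   38.8074 -180.6087] after turn [ -31.1976  335.9751 -180.7768] world turn 1.5465457756824348 rotvec tool [-0.0017 -0.0029 -1.5465]
```

Call:
servo_tool([
  {"translation": [0, 0, -6], "rot": [0, 0, 0]},
  {"translation": [0, 0, -14], "rot": [0, 0, 0]},
  {"translation": [0, 0, -25], "rot": [0, 0, 0]},
  {"translation": [0, 0, -30], "rot": [0, 0, 0]},
  {"translation": [0, 0, -30], "rot": [0, 0, 0]},
  {"translation": [0, 0, -30], "rot": [0, 0, 0]},
  {"translation": [0, 0, -25], "rot": [0, 0, 0]},
  {"translation": [0, 0, -15], "rot": [0, 0, 0]},
  {"translation": [0, 0, -7], "rot": [0, 0, 0]},
  {"translation": [0, 0, 0], "rot": [0, 0, 0]},
  {"translation": [0, 0, 0], "rot": [0, 0, 0]},
])

```text
time_s: 6.0
eef_pos: [0.4752, -0.0222, 0.1992]
tcp_rot: [2.197, -2.244, -0.0]
contact_force: [-0.0, 0.1, -2.1]
gripper_width: 0.0326
```

Call:
servo_tool([
  {"translation": [12, 1, 0], "rot": [0, 0, 0]},
  {"translation": [25, 3, 0], "rot": [0, 0, 0]},
  {"translation": [30, 4, 0], "rot": [0, 0, 0]},
  {"translation": [30, 4, 0], "rot": [0, 0, 0]},
  {"translation": [30, 4, 0], "rot": [0, 0, 0]},
  {"translation": [30, 4, 0], "rot": [0, 0, 0]},
  {"translation": [30, 4, 0], "rot": [0, 0, 0]},
  {"translation": [30, 4, 0], "rot": [0, 0, 0]},
  {"translation": [30, 3, 0], "rot": [0, 0, 0]},
  {"translation": [30, 3, 0], "rot": [0, 0, 0]},
  {"translation": [28, 3, 0], "rot": [0, 0, 0]},
  {"translation": [20, 1, 0], "rot": [0, 0, 0]},
  {"translation": [10, 1, 0], "rot": [0, 0, 0]},
  {"translation": [0, 0, 0], "rot": [0, 0, 0]},
])

```text
time_s: 7.4
eef_pos: [0.4291, -0.3573, 0.1995]
tcp_rot: [2.195, -2.246, -0.001]
contact_force: [1.1, -0.2, -2.4]
gripper_width: 0.0327
```

Call:
servo_tool([
  {"translation": [0, 0, 0], "rot": [0, 0, 0.05]},
  {"translation": [0, 0, 0], "rot": [0, 0, 0.09]},
  {"translation": [0, 0, 0], "rot": [0, 0, 0.12]},
  {"translation": [0, 0, 0], "rot": [0, 0, 0.12]},
  {"translation": [0, 0, 0], "rot": [0, 0, 0.12]},
  {"translation": [0, 0, 0], "rot": [0, 0, 0.12]},
  {"translation": [0, 0, 0], "rot": [0, 0, 0.12]},
  {"translation": [0, 0, 0], "rot": [0, 0, 0.12]},
  {"translation": [0, 0, 0], "rot": [0, 0, 0.12]},
  {"translation": [0, 0, 0], "rot": [0, 0, 0.12]},
  {"translation": [0, 0, 0], "rot": [0, 0, 0.12]},
  {"translation": [0, 0, 0], "rot": [0, 0, 0.12]},
  {"translation": [0, 0, 0], "rot": [0, 0, 0.12]},
  {"translation": [0, 0, 0], "rot": [0, 0, 0.09]},
  {"translation": [0, 0, 0], "rot": [0, 0, 0.045]},
  {"translation": [0, 0, 0], "rot": [0, 0, 0]},
  {"translation": [0, 0, 0], "rot": [0, 0, 0]},
])

```text
time_s: 9.1
eef_pos: [0.43, -0.3556, 0.2005]
tcp_rot: [0.068, 3.14, -0.001]
contact_force: [0.2, 0.0, -1.9]
gripper_width: 0.0326
```

```bash
python3 go.py 0.4307 -0.3565 0.1 -0.045
python3 - <<'E'
from rig import snapshot
import cv2,numpy as np
I=[]
for n,(x,y,w,h) in(("top",(380,180,120,150)),("scene",(150,140,140,150))):
    s=snapshot(n);np.savez(f"{n}1.npz",**s);I.append(cv2.resize(s["frame"][y:y+h,x:x+w,::-1],None,fx=3,fy=3,interpolation=cv2.INTER_CUBIC))
cv2.imwrite("pics/held.png",np.hstack(I))
E
```

```text
t 9.1 pos [ 0.43   -0.3556  0.2005] F [ 0.1633  0.0486 -1.9321] M [-0.0023 -0.0218 -0.0395] w 0.03261621638930585 q [-0.4104  0.2809  0.0647  0.0004 -1.3536 -1.2036]
psi 1.5277043324534652 tilt [ 0.0007 -0.0008 -1.    ]
shift before turn mm [ -0.6883  -0.7473 100.4853] after turn [ -0.7648  -0.8196 100.4842] world turn -0.0019080056585685234 rotvec tool [-0.0007  0.0007  0.0019]
```

View pics/held.png

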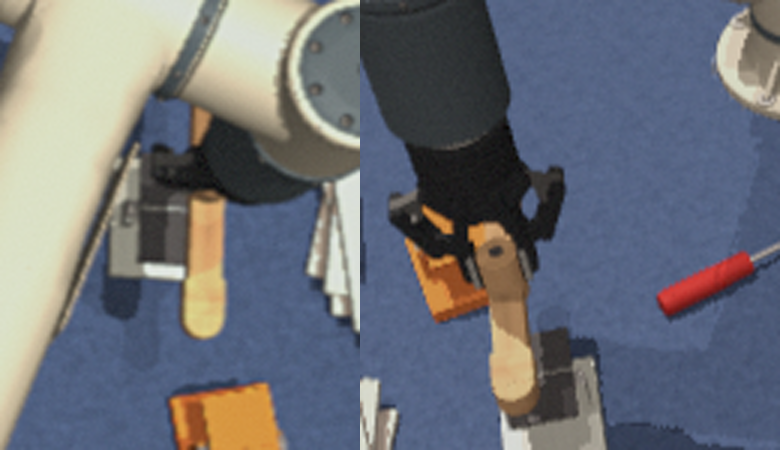

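The held rotor is level, with its end at about (205,330) in the left panel, and the rocker below is clear. Next I'll lower it.

Call:
servo_tool([
  {"translation": [-0.7, -0.8, 10], "rot": [0, 0, 0]},
  {"translation": [0, 0, 20], "rot": [0, 0, 0]},
  {"translation": [0, 0, 25], "rot": [0, 0, 0]},
  {"translation": [0, 0, 20], "rot": [0, 0, 0]},
  {"translation": [0, 0, 12], "rot": [0, 0, 0]},
  {"translation": [0, 0, 8], "rot": [0, 0, 0]},
  {"translation": [0, 0, 5], "rot": [0, 0, 0]},
  {"translation": [0, 0, 3], "rot": [0, 0, 0]},
  {"translation": [0, 0, 3], "rot": [0, 0, 0]},
  {"translation": [0, 0, 2], "rot": [0, 0, 0]},
  {"translation": [0, 0, 0], "rot": [0, 0, 0]},
])

```text
time_s: 10.3
eef_pos: [0.4308, -0.3573, 0.0926]
tcp_rot: [0.071, 3.14, -0.002]
contact_force: [0.1, -0.3, -0.9]
gripper_width: 0.0326
```

Call:
servo_tool([
  {"translation": [0, 0, 1], "rot": [0, 0, 0]},
  {"translation": [0, 0, 1], "rot": [0, 0, 0]},
  {"translation": [0, 0, 0], "rot": [0, 0, 0]},
])

```text
time_s: 10.6
eef_pos: [0.4307, -0.3572, 0.0905]
tcp_rot: [0.071, 3.14, -0.002]
contact_force: [0.4, -0.6, -1.7]
gripper_width: 0.0328
```

```bash
python3 go.py 0.4307 -0.3565 0.1 -0.045
```

```text
t 10.6 pos [ 0.4307 -0.3572  0.0905] F [ 0.431  -0.6065 -1.7319] M [-0.0424  0.0002  0.0236] w 0.032768288365269356 q [-0.4125  0.3553 -0.1212  0.0006 -1.0931 -1.2038]
psi 1.5255550041116046 tilt [ 0.0009 -0.001  -1.    ]
shift before turn mm [ 0.0054  0.7135 -9.4549] after turn [ 0.014   0.7225 -9.4542] world turn 0.00024132268329202233 rotvec tool [-0.001   0.0009 -0.0002]
```

Call:
servo_tool([
  {"translation": [0, 0.5, 1], "rot": [0, 0, 0]},
  {"translation": [0, 0, 0.5], "rot": [0, 0, 0]},
  {"translation": [0, 0, 0], "rot": [0, 0, 0]},
])

```text
time_s: 10.9
eef_pos: [0.4308, -0.3567, 0.0893]
tcp_rot: [0.071, 3.14, -0.002]
contact_force: [-0.4, -0.3, 0.1]
gripper_width: 0.0325
```

```bash
python3 go.py
```

```text
t 10.9 pos [ 0.4308 -0.3567  0.0893] F [-0.3967 -0.3126  0.1456] M [0.2286 0.1496 0.0203] w 0.03251454132730081 q [-0.4115  0.3559 -0.124   0.0007 -1.0896 -1.2047]
psi 1.5257115585449363 tilt [ 0.0011 -0.0012 -1.    ]
```

Call:
servo_tool([
  {"translation": [0, 0, 0], "rot": [0, 0, 0]},
  {"translation": [0, 0, 0], "rot": [0, 0, 0]},
  {"translation": [0, 0, 0], "rot": [0, 0, 0]},
  {"translation": [0, 0, 0], "rot": [0, 0, 0]},
  {"translation": [0, 0, -10], "rot": [0, 0, 0]},
  {"translation": [0, 0, -20], "rot": [0, 0, 0]},
  {"translation": [0, 0, -30], "rot": [0, 0, 0]},
  {"translation": [0, 0, -30], "rot": [0, 0, 0]},
  {"translation": [0, 0, -20], "rot": [0, 0, 0]},
  {"translation": [0, 0, -10], "rot": [0, 0, 0]},
  {"translation": [0, 0, 0], "rot": [0, 0, 0]},
  {"translation": [0, 0, 0], "rot": [0, 0, 0]},
  {"translation": [0, 0, 0], "rot": [0, 0, 0]},
], grip=0.7)

```text
time_s: 12.2
eef_pos: [0.43, -0.3562, 0.2076]
tcp_rot: [-0.071, -3.139, -0.001]
contact_force: [-1.0, -0.4, -0.5]
gripper_width: 0.0597
```

```bash
python3 go.py
python3 - <<'E'
from rig import snapshot
import cv2,numpy as np
I=[]
for n,(x,y,w,h) in(("top",(380,180,120,150)),("scene",(150,190,140,150))):
    s=snapshot(n);np.savez(f"{n}2.npz",**s);I.append(cv2.resize(s["frame"][y:y+h,x:x+w,::-1],None,fx=3,fy=3,interpolation=cv2.INTER_CUBIC))
cv2.imwrite("pics/rel.png",np.hstack(I))
E
```

```text
t 12.2 pos [ 0.43   -0.3562  0.2076] F [-0.9568 -0.4033 -0.5477] M [ 0.0224  0.0259 -0.0187] w 0.05970228204335772 q [-0.4115  0.2805  0.0825  0.0001 -1.3742 -1.2046]
psi 1.5255166386663739 tilt [-0.0014  0.0005 -1.    ]
```

View pics/rel.png

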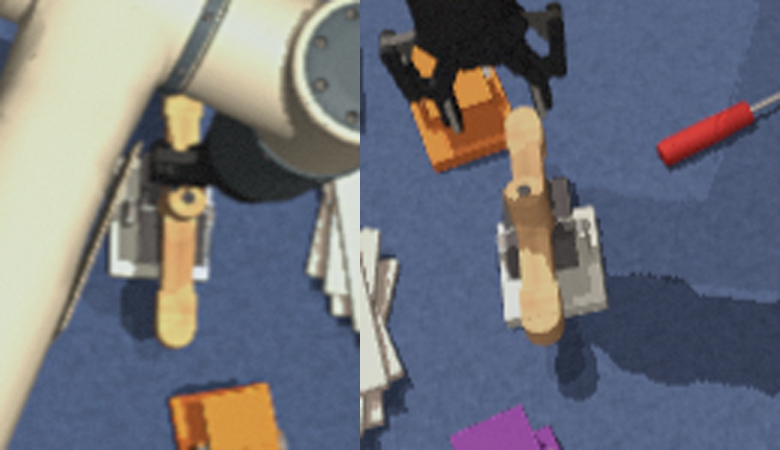

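Run:
```python
from h import *
np.set_printoptions(precision=4,suppress=True)
T=dict(np.load("top2.npz"));S=dict(np.load("scene2.npz"))
f=lambda p,o,x0:((p[0]-x0+.5)/3-.5+o[0],(p[1]+.5)/3-.5+o[1])
for n,a,b in(("hub",(186,198),(523,191)),("+x",(182,97),(540,333)),("-x",(177,347),(524,108))):
    print(n,tri(T,f(a,(380,180),0),S,f(b,(150,190),360)))
# expected scene tip pixel rows in crop for pitch, good rotor centred
c=np.array([.4307,-.3565,.069]);
for p in(-.157,0,.157):
    x=np.array([np.cos(p),0,np.sin(p)]);z=np.array([-np.sin(p),0,np.cos(p)])
    for n,P in(("hub",c+z*.052),("+x",c+x*.127+z*.022),("-x",c-x*.127+z*.022)):
        P=P+[0,-.045*(P[0]-c[0]),0];a=proj(T,P);b=proj(S,P);print(p,n,((a-[380,180])*3),((b-[150,190])*3+[360,0]))
```

```text
hub (array([ 0.4321, -0.3581,  0.1205]), np.float64(0.0005615631309549136))
+x (array([ 0.5354, -0.3692,  0.0562]), np.float64(0.0001858677282945319))
-x (array([ 0.3058, -0.3522,  0.0903]), np.float64(0.005686406884854879))
-0.157 hub [183.8008 189.3367] [524.7123 195.7248]
-0.157 +x [176.4414  66.1335] [547.3302 344.043 ]
-0.157 -x [176.2753 340.3548] [516.8655  94.2293]
0 hub [183.6454 198.4896] [523.8882 188.037 ]
0 +x [181.158   63.0976] [542.3838 328.8319]
0 -x [171.3074 347.9023] [520.9215 104.5941]
0.157 hub [183.1703 207.8868] [523.3769 181.341 ]
0.157 +x [185.7387  63.5882] [537.1528 310.472 ]
0.157 -x [166.449  351.7755] [525.2205 117.4681]
```

All three measured points match the level prediction, apart from a common 1 px offset: the scene span is 225 against 224 for level and 250 or 193 for a tip to the stop. The rotor on the rocker (the nearer one) is the good one. The far rotor goes in the reject box.

Call:
servo_tool([
  {"translation": [-8, 12, 0], "rot": [0, 0, 0]},
  {"translation": [-16, 24, 0], "rot": [0, 0, 0]},
  {"translation": [-18, 28, 0], "rot": [0, 0, 0]},
  {"translation": [-18, 28, 0], "rot": [0, 0, 0]},
  {"translation": [-18, 28, 0], "rot": [0, 0, 0]},
  {"translation": [-18, 28, 0], "rot": [0, 0, 0]},
  {"translation": [-18, 28, 0], "rot": [0, 0, 0]},
  {"translation": [-18, 28, 0], "rot": [0, 0, 0]},
  {"translation": [-18, 28, 0], "rot": [0, 0, 0]},
  {"translation": [-18, 28, 0], "rot": [0, 0, 0]},
  {"translation": [-18, 28, 0], "rot": [0, 0, 0]},
  {"translation": [-14, 19, 4], "rot": [0, 0, 0]},
  {"translation": [-8, 10.5, 4], "rot": [0, 0, 0]},
])

```text
time_s: 13.6
eef_pos: [0.6535, -0.0464, 0.1998]
tcp_rot: [-0.068, -3.141, 0.001]
contact_force: [0.2, 0.2, -0.5]
gripper_width: 0.0601
```

Call:
servo_tool([
  {"translation": [0, 0, 0], "rot": [0, 0, -0.06]},
  {"translation": [0, 0, 0], "rot": [0, 0, -0.1]},
  {"translation": [0, 0, 0], "rot": [0, 0, -0.12]},
  {"translation": [0, 0, 0], "rot": [0, 0, -0.12]},
  {"translation": [0, 0, 0], "rot": [0, 0, -0.12]},
  {"translation": [0, 0, 0], "rot": [0, 0, -0.12]},
  {"translation": [0, 0, 0], "rot": [0, 0, -0.12]},
  {"translation": [0, 0, 0], "rot": [0, 0, -0.12]},
  {"translation": [0, 0, 0], "rot": [0, 0, -0.12]},
  {"translation": [0, 0, 0], "rot": [0, 0, -0.12]},
  {"translation": [0, 0, 0], "rot": [0, 0, -0.12]},
  {"translation": [0, 0, 0], "rot": [0, 0, -0.12]},
  {"translation": [0, 0, 0], "rot": [0, 0, -0.12]},
  {"translation": [0, 0, 0], "rot": [0, 0, -0.09]},
  {"translation": [0, 0, 0], "rot": [0, 0, -0.044]},
  {"translation": [0, 0, 0], "rot": [0, 0, 0]},
  {"translation": [0, 0, 0], "rot": [0, 0, 0]},
])

```text
time_s: 15.3
eef_pos: [0.6526, -0.049, 0.2007]
tcp_rot: [2.217, -2.225, 0.002]
contact_force: [-0.1, 0.0, -0.4]
gripper_width: 0.0597
```

```bash
python3 go.py 0.6518 -0.0482 0.018 1.569
```

```text
t 15.3 pos [ 0.6526 -0.049   0.2007] F [-0.0604  0.0458 -0.4001] M [-0.0001 -0.0013  0.0017] w 0.059735610873199015 q [ 0.164   0.4745  0.3526  0.0012 -1.4486 -0.1677]
psi 3.1380135966535416 tilt [ 0.0004 -0.0011 -1.    ]
shift before turn mm [ -0.9587   0.856  182.7083] after turn [ -0.757    0.777  182.7096] world turn 0.0017827301413548824 rotvec tool [-0.0004 -0.0011 -0.0018]
```

Call:
servo_tool([
  {"translation": [-0.8, 0.8, 15], "rot": [0, 0, 0]},
  {"translation": [0, 0, 30], "rot": [0, 0, 0]},
  {"translation": [0, 0, 30], "rot": [0, 0, 0]},
  {"translation": [0, 0, 30], "rot": [0, 0, 0]},
  {"translation": [0, 0, 25], "rot": [0, 0, 0]},
  {"translation": [0, 0, 20], "rot": [0, 0, 0]},
  {"translation": [0, 0, 14], "rot": [0, 0, 0]},
  {"translation": [0, 0, 10], "rot": [0, 0, 0]},
  {"translation": [0, 0, 8], "rot": [0, 0, 0]},
  {"translation": [0, 0, 0], "rot": [0, 0, 0]},
])

```text
time_s: 16.3
eef_pos: [0.6518, -0.0483, 0.0183]
tcp_rot: [2.218, -2.223, 0.001]
contact_force: [1.1, 0.0, 0.8]
gripper_width: 0.0598
```

Call:
servo_tool([
  {"translation": [0, 0, 0], "rot": [0, 0, 0]},
  {"translation": [0, 0, 0], "rot": [0, 0, 0]},
  {"translation": [0, 0, 0], "rot": [0, 0, 0]},
  {"translation": [0, 0, 0], "rot": [0, 0, 0]},
  {"translation": [0, 0, 0], "rot": [0, 0, 0]},
  {"translation": [0, 0, 0], "rot": [0, 0, 0]},
  {"translation": [0, 0, 0], "rot": [0, 0, 0]},
], grip=0.1, grip_force=90)

```text
time_s: 17.0
eef_pos: [0.653, -0.0482, 0.0204]
tcp_rot: [-2.219, 2.222, -0.005]
contact_force: [-2.1, 1.1, 5.7]
gripper_width: 0.0319
```

Call:
servo_tool([
  {"translation": [0, 0, -6], "rot": [0, 0, 0]},
  {"translation": [0, 0, -14], "rot": [0, 0, 0]},
  {"translation": [0, 0, -25], "rot": [0, 0, 0]},
  {"translation": [0, 0, -30], "rot": [0, 0, 0]},
  {"translation": [0, 0, -30], "rot": [0, 0, 0]},
  {"translation": [0, 0, -30], "rot": [0, 0, 0]},
  {"translation": [0, 0, -25], "rot": [0, 0, 0]},
  {"translation": [0, 0, -15], "rot": [0, 0, 0]},
  {"translation": [0, 0, -7], "rot": [0, 0, 0]},
  {"translation": [0, 0, 0], "rot": [0, 0, 0]},
  {"translation": [0, 0, 0], "rot": [0, 0, 0]},
])

```text
time_s: 18.1
eef_pos: [0.6514, -0.0479, 0.1999]
tcp_rot: [2.218, -2.223, -0.0]
contact_force: [-0.1, -0.4, -2.9]
gripper_width: 0.032
```

```bash
python3 go.py 0.4935 0.3415 0.2 -0.09
```

```text
t 18.1 pos [ 0.6514 -0.0479  0.1999] F [-0.0505 -0.4249 -2.8611] M [0.0833 0.0602 0.0071] w 0.03202743294702454 q [ 0.1655  0.4732  0.3487  0.0005 -1.4474 -0.1677]
psi 3.1394946824523706 tilt [-0.001  -0.0007 -1.    ]
shift before turn mm [-389.0884  158.717    -0.244 ] after turn [-192.2618 -373.6526   -0.1287] world turn 1.4828942979323188 rotvec tool [ 0.0014  0.0002 -1.4829]
```

This one is heavier (2.9 N against 2.0 N) and shows a moment, which fits the faulty rotor.

Call:
servo_tool([
  {"translation": [-12, 5, 0], "rot": [0, 0, 0]},
  {"translation": [-24, 10, 0], "rot": [0, 0, 0]},
  {"translation": [-29, 12, 0], "rot": [0, 0, 0]},
  {"translation": [-29, 12, 0], "rot": [0, 0, 0]},
  {"translation": [-29, 12, 0], "rot": [0, 0, 0]},
  {"translation": [-29, 12, 0], "rot": [0, 0, 0]},
  {"translation": [-29, 12, 0], "rot": [0, 0, 0]},
  {"translation": [-29, 12, 0], "rot": [0, 0, 0]},
  {"translation": [-29, 12, 0], "rot": [0, 0, 0]},
  {"translation": [-29, 12, 0], "rot": [0, 0, 0]},
  {"translation": [-29, 12, 0], "rot": [0, 0, 0]},
  {"translation": [-29, 12, 0], "rot": [0, 0, 0]},
  {"translation": [-29, 12, 0], "rot": [0, 0, 0]},
  {"translation": [-20, 7, 0], "rot": [0, 0, 0]},
  {"translation": [-14, 5, 0], "rot": [0, 0, 0]},
])

```text
time_s: 19.6
eef_pos: [0.4922, 0.3427, 0.1994]
tcp_rot: [2.22, -2.221, 0.002]
contact_force: [0.7, -0.4, -2.5]
gripper_width: 0.0319
```

Call:
servo_tool([
  {"translation": [0, 0, 0], "rot": [0, 0, -0.05]},
  {"translation": [0, 0, 0], "rot": [0, 0, -0.09]},
  {"translation": [0, 0, 0], "rot": [0, 0, -0.12]},
  {"translation": [0, 0, 0], "rot": [0, 0, -0.12]},
  {"translation": [0, 0, 0], "rot": [0, 0, -0.12]},
  {"translation": [0, 0, 0], "rot": [0, 0, -0.12]},
  {"translation": [0, 0, 0], "rot": [0, 0, -0.12]},
  {"translation": [0, 0, 0], "rot": [0, 0, -0.12]},
  {"translation": [0, 0, 0], "rot": [0, 0, -0.12]},
  {"translation": [0, 0, 0], "rot": [0, 0, -0.12]},
  {"translation": [0, 0, 0], "rot": [0, 0, -0.12]},
  {"translation": [0, 0, 0], "rot": [0, 0, -0.12]},
  {"translation": [0, 0, 0], "rot": [0, 0, -0.09]},
  {"translation": [0, 0, 0], "rot": [0, 0, -0.053]},
  {"translation": [0, 0, 0], "rot": [0, 0, 0]},
  {"translation": [0, 0, 0], "rot": [0, 0, 0]},
])

```text
time_s: 21.2
eef_pos: [0.4935, 0.341, 0.2]
tcp_rot: [3.137, -0.144, 0.0]
contact_force: [0.4, -0.2, -2.2]
gripper_width: 0.0319
```

```bash
python3 go.py 0.4935 0.3415 0.028 -0.09
python3 - <<'E'
from rig import snapshot
import cv2,numpy as np
I=[]
for n,(x,y,w,h) in(("top",(120,120,130,190)),("scene",(380,100,140,190))):
    s=snapshot(n);np.savez(f"{n}3.npz",**s);I.append(cv2.resize(s["frame"][y:y+h,x:x+w,::-1],None,fx=2.9,fy=2.9,interpolation=cv2.INTER_CUBIC))
cv2.imwrite("pics/box.png",np.hstack(I))
E
```

```text
t 21.2 pos [0.4935 0.341  0.2   ] F [ 0.3896 -0.2045 -2.2161] M [-0.0016  0.0382 -0.0478] w 0.03193037705139055 q [ 0.8658  0.3648  0.1823  0.0014 -1.3895  0.6132]
psi -1.6623327641921155 tilt [ 0.0002 -0.0018 -1.    ]
shift before turn mm [ -0.118   -0.8122 171.9737] after turn [ -0.0515  -0.5078 171.9749] world turn 0.0015364373972186485 rotvec tool [ 0.0018 -0.0004 -0.0015]
```

View pics/box.png

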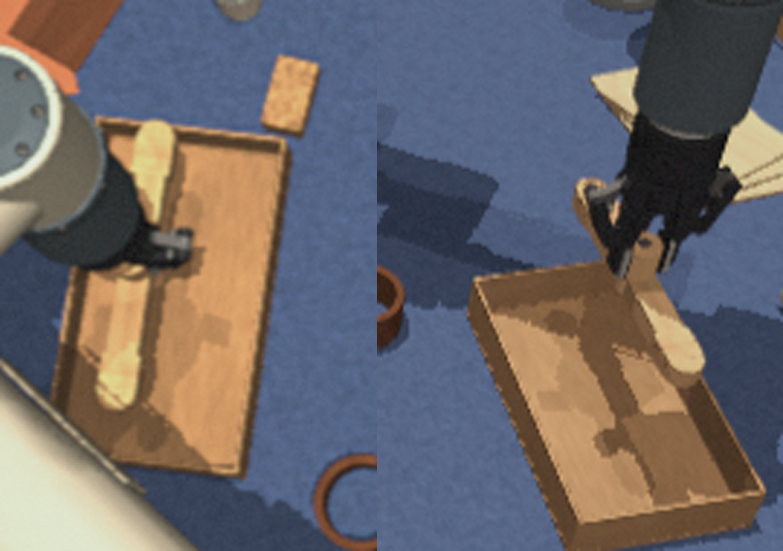

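The rotor is level and parallel to the box; its sideways offset in the views is parallax from its height. Next I'll lower it.

Call:
servo_tool([
  {"translation": [0, -0.5, 12], "rot": [0, 0, 0]},
  {"translation": [0, 0, 25], "rot": [0, 0, 0]},
  {"translation": [0, 0, 30], "rot": [0, 0, 0]},
  {"translation": [0, 0, 30], "rot": [0, 0, 0]},
  {"translation": [0, 0, 25], "rot": [0, 0, 0]},
  {"translation": [0, 0, 20], "rot": [0, 0, 0]},
  {"translation": [0, 0, 13], "rot": [0, 0, 0]},
  {"translation": [0, 0, 8], "rot": [0, 0, 0]},
  {"translation": [0, 0, 5], "rot": [0, 0, 0]},
  {"translation": [0, 0, 3], "rot": [0, 0, 0]},
  {"translation": [0, 0, 2], "rot": [0, 0, 0]},
  {"translation": [0, 0, 0], "rot": [0, 0, 0]},
])

```text
time_s: 22.5
eef_pos: [0.4941, 0.3418, 0.0278]
tcp_rot: [3.138, -0.141, 0.002]
contact_force: [-0.7, 0.3, -1.9]
gripper_width: 0.0317
```

Call:
servo_tool([
  {"translation": [0, 0, 1.5], "rot": [0, 0, 0]},
  {"translation": [0, 0, 1], "rot": [0, 0, 0]},
  {"translation": [0, 0, 0], "rot": [0, 0, 0]},
])

```text
time_s: 22.8
eef_pos: [0.4939, 0.3416, 0.0249]
tcp_rot: [3.137, -0.141, 0.001]
contact_force: [0.1, -0.7, -2.1]
gripper_width: 0.0321
```

Call:
servo_tool([
  {"translation": [0, 0, 1], "rot": [0, 0, 0]},
  {"translation": [0, 0, 0.7], "rot": [0, 0, 0]},
  {"translation": [0, 0, 0], "rot": [0, 0, 0]},
])

```text
time_s: 23.1
eef_pos: [0.4941, 0.3416, 0.0244]
tcp_rot: [3.138, -0.141, 0.003]
contact_force: [-2.7, -1.3, 5.6]
gripper_width: 0.0321
```

Call:
servo_tool([
  {"translation": [0, 0, 0], "rot": [0, 0, 0]},
  {"translation": [0, 0, 0], "rot": [0, 0, 0]},
  {"translation": [0, 0, 0], "rot": [0, 0, 0]},
  {"translation": [0, 0, 0], "rot": [0, 0, 0]},
  {"translation": [0, 0, -10], "rot": [0, 0, 0]},
  {"translation": [0, 0, -20], "rot": [0, 0, 0]},
  {"translation": [0, 0, -30], "rot": [0, 0, 0]},
  {"translation": [0, 0, -30], "rot": [0, 0, 0]},
  {"translation": [0, 0, -30], "rot": [0, 0, 0]},
  {"translation": [0, 0, -30], "rot": [0, 0, 0]},
  {"translation": [0, 0, -20], "rot": [0, 0, 0]},
  {"translation": [0, 0, -10], "rot": [0, 0, 0]},
], grip=0.7)

```text
time_s: 24.3
eef_pos: [0.4945, 0.3422, 0.2064]
tcp_rot: [-3.136, 0.141, -0.007]
contact_force: [0.5, 0.0, 0.5]
gripper_width: 0.0598
```

Call:
servo_tool([
  {"translation": [0, 12, 0], "rot": [0, 0, 0]},
  {"translation": [0, 25, 0], "rot": [0, 0, 0]},
  {"translation": [0, 32, 0], "rot": [0, 0, 0]},
  {"translation": [0, 32, 0], "rot": [0, 0, 0]},
  {"translation": [0, 32, 0], "rot": [0, 0, 0]},
  {"translation": [0, 32, 0], "rot": [0, 0, 0]},
  {"translation": [0, 32, 0], "rot": [0, 0, 0]},
  {"translation": [0, 32, 0], "rot": [0, 0, 0]},
  {"translation": [0, 32, 0], "rot": [0, 0, 0]},
  {"translation": [0, 25, 0], "rot": [0, 0, 0]},
  {"translation": [0, 12, 0], "rot": [0, 0, 0]},
  {"translation": [0, 0, 0], "rot": [0, 0, 0]},
  {"translation": [0, 0, 0], "rot": [0, 0, 0]},
])

```text
time_s: 25.6
eef_pos: [0.4668, 0.045, 0.203]
tcp_rot: [3.137, -0.142, 0.0]
contact_force: [0.3, 0.3, -0.4]
gripper_width: 0.0601
```

Run:
```python
from rig import snapshot
import cv2,numpy as np
I=[]
for n,B in(("top",((120,130,130,170),(395,180,80,120))),("scene",((380,160,140,140),(170,220,80,100)))):
    s=snapshot(n);np.savez(f"{n}4.npz",**s)
    r=[cv2.resize(s["frame"][y:y+h,x:x+w,::-1],None,fx=k,fy=k,interpolation=cv2.INTER_CUBIC) for (x,y,w,h),k in zip(B,(2,3))]
    I.append(np.hstack([cv2.copyMakeBorder(i,0,370-i.shape[0],0,0,0) if 0 else cv2.copyMakeBorder(i,0,360-i.shape[0],0,0,cv2.BORDER_CONSTANT) for i in r])[:360 if n=="top" else 300])
w=max(i.shape[1] for i in I)
cv2.imwrite("pics/end.png",np.vstack([cv2.copyMakeBorder(i,0,0,0,w-i.shape[1],cv2.BORDER_CONSTANT) for i in I])[:,:])
print(w,[i.shape for i in I])
```

```text
520 [(360, 500, 3), (300, 520, 3)]
```

View pics/end.png

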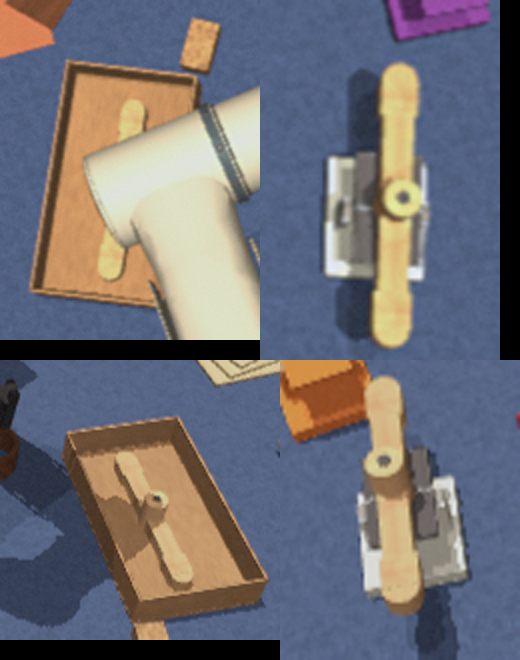

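Final views show the rotor lying flat, hub up, inside the box (scene panel hub at (153,503)). The other rotor sits lengthwise on the rocker (top panel hub at (402,198)). I'll do a last numeric check.

Run:
```python
from h import *
np.set_printoptions(precision=4,suppress=True)
T=dict(np.load("top4.npz"));S=dict(np.load("scene4.npz"))
f=lambda p,o,x0,y0,k:((p[0]-x0+.5)/k-.5+o[0],(p[1]-y0+.5)/k-.5+o[1])
R={}
for n,a,b in(("hub",(402,197),(384,461)),("+x",(399,64),(402,601)),("-x",(391,346),(383,378))):
    r=tri(T,f(a,(395,180),260,0,3),S,f(b,(170,220),280,360,3));R[n]=r[0];print(n,*r)
d=R["+x"]-R["-x"];print("mid",(R["+x"]+R["-x"])/2,"len",np.linalg.norm(d),"pitch deg",np.degrees(np.arcsin(d[2]/np.linalg.norm(d))),"yaw",np.arctan2(d[1],d[0]))
print("box rotor hub @.056",onz(S,f((154,502),(380,160),0,360,2),.056),"tips @.026",onz(S,f((122,455),(380,160),0,360,2),.026),onz(S,f((184,580),(380,160),0,360,2),.026),
 "top tips",onz(T,f((134,101),(120,130),0,0,2),.026),onz(T,f((109,278),(120,130),0,0,2),.026))
```

```text
hub [ 0.4329 -0.3579  0.1214] 0.0010295527654135557
+x [ 0.558  -0.3638  0.0904] 0.00048725161694004545
-x [ 0.3065 -0.3521  0.091 ] 0.003850195687104836
mid [ 0.4322 -0.3579  0.0907] len 0.2518030488304182 pitch deg -0.15348126728122177 yaw -0.04641745613591535
box rotor hub @.056 [0.497  0.3347 0.056 ] tips @.026 [0.3739 0.3481 0.026 ] [0.6153 0.3282 0.026 ] top tips [0.6151 0.3287 0.026 ] [0.3677 0.3496 0.026 ]
```

The rocker rotor is level, with a pitch of about -0.2°. It is off centre by about 2 mm lengthwise and 2 mm across. The reject lies flat and central in the box, and the robot is clear.

```bash
python3 -c "
from rig import sign_off
print(sign_off())"
```

```text
the job is handed in; nothing more can be done
None
```

I finished the job and handed it in at about 26 s of the 72 s allowed; no verdict is reported.

- **Finding the faulty rotor:** I tried the nearer rotor on the grey balance and it stayed level, so it is the good one. The other was not tried on the balance. In the gripper it read heavier (2.2–2.9 N against 1.9–2.4 N), with a clear moment just after lifting, though the force readings are noisy.
- **Good rotor:** In the last two-view check it lay at -0.15° pitch, hub up. It was about 2 mm from the rocker's middle each way and 0.002 rad off its length.
- **Faulty rotor:** It lies flat and hub up on the bottom of the reject box. Its hub was partly hidden from the top camera, so I placed it from the scene camera and the arm tips. It is about 7 mm from the box centre at most, and the two views agree within about 6 mm at the tips.
- **Disagreements:** The two cameras differed by 1 to 5 mm on the rocker's corners. The tilt check straight after release had one arm tip hidden from the top camera, so I judged level from the scene view then and confirmed it at the end.

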